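# Hang the stopper caddy on its wall cleat in a wine laboratory

## Robot

A 6-joint arm with a two-finger parallel gripper is mounted at the origin on the work surface. World frame = base frame: x ahead of the robot, y to its left, z up, the work surface at z = 0. Lengths are in m, angles in rad, forces in N, time in s.
With the tool pointing down it reaches from about 0.4 to 0.825 m from the base axis. Payload 7 kg.
Tool frame: the origin (TCP) lies at the very end of the fingers, on their centre line; the grasp point (between the pads) lies 19 mm behind it (arm.pinch_z is the z of the grasp point in the tool frame, in m); z points along the fingers, y is the direction in which the jaws open and shut (so a half turn about z gives the same grasp; the last joint's range is limited). The gripper opens to 88 mm and grips with 3 to 60 N. Pads are 19 mm wide; open, the fingers measure 130 mm over their backs; the gripper's body (78 mm by 193 mm) begins 47 mm behind the grasp point.
Start: joints at [1.409, 0.359, 0.012, 0, -1.224, -0.288], TCP at [0.293, 0.608, 0.227] pointing down, gripper open.
Joint ranges: [-3.07, 3.07], [-1.43, 2.12], [-1.02, 1.25], [-3.03, 1.67], [-3.05, -0], [-3.03, 3.03]. Speed limits (rad/s): [2.39, 2.39, 3.01, 3.14, 3.14, 3.14].

## Interface

Orientations are given as [roll, pitch, yaw] about the fixed x, y, z axes, in that order (R = Rz(yaw) Ry(pitch) Rx(roll)).
In Python, from station import arm gives the robot as it stands.
- The arm moves only by the tool drive_tool, never from a script. Its argument "targets" is a list of rows, each a list of 6 numbers: the shift along the world's x, y, z in units of 0.04 m (1.0 is 0.04 m), then the turn, a rotation vector about the world's x, y, z in units of 6 degrees (1.0 is 6 degrees). In form: [[x, y, z, wx, wy, wz], ...]. A call has 1 to 5 rows; each row shifts and turns the commanded pose from where the row before left it; what a row does not reach is not made up. A row lasts 1/8 s, in which the tool goes at most 62.5 mm and 10.7 degrees, less where a joint would pass 70% of its speed; a pose out of reach is approached as far as the arm can. A call with a number of a shift or a turn outside -1 to 1 is refused whole. A call with a gripper value outside its range is refused whole. "claw" is the opening, from 0 (shut) to 1 (fully open), set as the call begins (left out, the last holds). The fingers move at their own pace and stop on an object; "newtons" is the grip in N (left out, the last holds). Time passes only in rows, so rows that do not move let the fingers close. It gives the time, the measured TCP pose, the force and the opening at its end, in the units of the state.
- arm.get_state(): the state, without advancing time (a new reading comes with each control period).
- arm.grab_frame(name): name is "side" or "top"; returns (picture, depth): 384x512x3 uint8, red, green, blue; 384x512 float32, m along the optical axis (not along the pixel's ray), 0 where there is no reading.
- arm.get_calibration(name): a dict with "mtx" (3x3 intrinsics, pixels), "origin" and "rotation" of the camera in the world. Camera axes: x right, y up, looking along -z (the intrinsics and any distortion apply to the point x, -y, -z); pixel columns grow to the right and rows downward; lengths in m; the calibration is good to about 2 mm. A picture is of the moment at which its call begins. get_calibration takes no time and is no camera call.
- arm.job_done(): hands the job in, once; it reports no verdict.
Trained networks look in the newest picture that a camera, given by its name, has taken for a name from the list of things; names that differ only in an ending like _2 or _b are one class to them, and where a whole thing is asked for, a point or a joint stands for the part that bears it (a point fixed in the world has none). Each returns a list of dicts, best first, with "score" (0 to 1); they miss things now and then, are a little off and sometimes report something else, mostly with a low value. They report only what shows in the picture. A call takes as long as a camera call. They do not tell look-alikes from the thing itself.
- arm.search_frame(target, camera): "point" ([x, y, z] in m, in the coordinates of the camera as it stood for that picture, good to about 4 mm: the middle of the surface that is visible of it).
- arm.cut_out(target, camera): "pixels" (384x512 bool, what is visible of it).
- arm.landmark_of(target, camera): "point" ([x, y, z] in m, in the coordinates of the camera as it stood for that picture, good to about 4 mm: a listed point, or the origin of a listed thing).
The state is a dict: "t": time; "q": joint angles; "qd": joint speeds; "joint_efforts": joint torques, N m; "eef_pos": TCP position; "ee_rot": TCP orientation; "force": force on the tool from outside, world axes, zero at the start; "moment": the same for the moment, N m; "width": finger opening in m.
Only numpy, scipy, OpenCV 4.12 (cv2) and the standard library are available. Lean on these libraries where they do the work, as an engineer would, in place of code of your own. Each camera call takes 0.05 s, during which the arm holds its last target. There are 200 camera calls.

## Task

Pick up the stopper caddy with the slanted strip on its back and hang it on the steel cleat of the wooden board: bring it over the cleat with its top leaning about 15 degrees towards the board, lower its strip behind the cleat, then swing it upright and let it drop home. Leave it hanging upright, about the middle of the cleat; leave the plain caddy and the conical flask where they stand.

Things in the scene. Friction and masses are not known exactly. Their poses are not given: they have to be found in the camera images.
- hook_caddy: Grey plastic bin 70 (x) x 120 (y) x 60 high mm, corks inside, under 0.5 kg, loose. Origin: centre of underside; z up, +x to its back. Upright carrying fin, 12 thick (y), 62 long (x), centred, up to z=145: pinch it across y. Back panel (rear face x=35) to z=125; from its top a slanted strip, 5 thick, 100 wide, runs back and down to its free edge at x=76, z=69, leaving a gap open below.
- plain_caddy: The bystander: same colour, bin, corks and fin, but its back panel is only 90 mm high and has no slanted strip. Loose. Origin at the centre of its underside. It starts in either of the two places; do not move it.
- cleat_board: Fixed upright wooden board 260 wide (y), 200 high mm. Origin: bench height, mid-width, in its front face; +x into the board, z up. A 5 mm steel cleat, 150 wide, centred, slants up and forward from x=0, z=138 to its top edge x=-34, z=182, leaving a 30 mm groove behind. Batten below (z 77 to 107) stands out to x=-43. A hung caddy's origin is at x=-78, y=0, z=78, axes parallel to the board's.
- flask: Loose clear conical flask, 120 mm high, 82 mm across its foot; origin at the centre of its underside. A bystander.
Not all that is in view belongs to the job. Leave any yellow look-alike of the hook_caddy alone.

How it is judged:
On the way:
1. the hook caddy is held over the cleat with its top leaning at least 7 degrees towards the board (angle between hook_caddy's own x axis and vertical above 1.693 rad and x of hook_caddy in the frame of cleat_board between -0.16 and -0.03 m and y of hook_caddy in the frame of cleat_board between -0.06 and 0.06 m and height (world z) of hook_caddy above 0.08 m), for 0.1 s.
At the end, for the whole second after the job is handed in: The hook caddy hangs released and at rest, fully down on the cleat (depth and height within 12 mm of home), within 25 mm of its middle, upright within 8 and parallel to the board within 9 degrees; the plain caddy and the flask are within 40 mm of where they stood (x of hook_caddy in the frame of cleat_board between -0.09 and -0.066 m and y of hook_caddy in the frame of cleat_board between -0.025 and 0.025 m and z of hook_caddy in the frame of cleat_board between 0.066 and 0.09 m and angle between hook_caddy's own z axis and vertical below 0.14 rad and angle between the x axis of hook_caddy and the x axis of cleat_board, either way round below 0.17 rad and linear speed of hook_caddy below 0.02 m/s and distance of each of plain_caddy, flask from where it was at the start of the episode below 0.04 m); the robot touches nothing.
It fails at once if the plain caddy or the flask is pushed away or knocked over (distance of any of plain_caddy, flask from where it was at the start of the episode above 0.04 m or angle between any of plain_caddy, flask's own z axis and vertical above 0.5 rad).
It also fails if it takes over 48 s, if anything falls off the work surface, if the arm or the gripper's body presses on something with over 40 N, if the wrist force passes 120 N, or if a joint passes its speed limit or range.

## Working session

There is one attempt and no reset: what is moved stays moved. The work goes in short steps, Python scripts to look and compute and a tool call to move; the robot and the scene stay as the last step left them, time stands still between calls to the robot, and variables do not carry over. Pictures are saved under pics/ and viewed, about 8 in all and at most 12, crops included, and the job is handed in when it is done.

Besides the shell and the picture viewer there is one more tool, called after "Request:" by a JSON object that holds its "name" and its "arguments". drive_tool: Moves the arm, as the interface text tells. Shifts and turns lie within -1 to 1; 1 stands for 0.04 m of shift or 6 degrees of turn. Its arguments: {"type":"object","properties":{"targets":{"type":"array"},"claw":{"type":"number"},"newtons":{"type":"number"}},"required":["targets"]}

```bash
mkdir -p pics; cat > h.py <<'E'
import numpy as np, cv2
from station import arm
from scipy.spatial.transform import Rotation as R
def cal(n):
    c=arm.get_calibration(n); return np.array(c['mtx']),np.array(c['origin']),np.array(c['rotation'])
def w(n,p):
    K,o,r=cal(n); return o+r@np.array(p)
def cloud(n,d):
    K,o,r=cal(n); v,u=np.mgrid[:384,:512]
    P=np.stack([(u-K[0,2])/K[0,0]*d,-(v-K[1,2])/K[1,1]*d,-d],-1)
    return P@r.T+o
def snap(n,f):
    im,d=arm.grab_frame(n); cv2.imwrite(f'pics/{f}.png',im[:,:,::-1]); return im,d,cloud(n,d)
E
python3 - <<'E'
from h import *
np.set_printoptions(precision=4,suppress=True)
print(arm.get_state())
for n in('side','top'):
    im,d,P=snap(n,n+'0'); print(n,arm.get_calibration(n)); np.save(f'{n}0.npy',P)
    for t in('hook_caddy','plain_caddy','cleat_board','flask'):
        for f in(arm.search_frame,arm.landmark_of):
            print(n,t,f.__name__,[(w(n,x['point']),round(x['score'],2)) for x in f(t,n)])
a=cv2.imread('pics/side0.png');b=cv2.imread('pics/top0.png')
cv2.imwrite('pics/s0.png',cv2.resize(a,(800,600)));cv2.imwrite('pics/t0.png',cv2.resize(b,(800,600)))
E
```

```text
{'t': 0.0, 'q': array([ 1.4091,  0.3594,  0.0111, -0.0004, -1.2241, -0.2881]), 'qd': array([ 0.0022,  0.    ,  0.0004, -0.0005, -0.001 ,  0.0011]), 'joint_efforts': array([ -0.    , -58.2721,  29.3046,   6.9969,   0.0067,  -0.0002]), 'eef_pos': array([0.2933, 0.6074, 0.2256]), 'ee_rot': array([ 3.1399, -0.0001, -0.4499]), 'force': array([ 0.39  , -0.0048,  0.3496]), 'moment': array([ 0.0311, -0.0261, -0.0108]), 'width': 0.08746392744346192}Traceback (most recent call last):
  File "<stdin>", line 5, in <module>
  File "h.py", line 13, in snap
    im,d=arm.grab_frame(n); cv2.imwrite(f'pics/{f}.png',im[:,:,::-1]); return im,d,cloud(n,d)
                                                                                   ~~~~~^^^^^
  File "h.py", line 11, in cloud
    return P@r.T+o
           ~~~~~^~
ValueError: operands could not be broadcast together with shapes (384,512) (3,)
```

The camera rotation is evidently given as [roll, pitch, yaw]; I'll convert it.

```bash
python3 - <<'E'
s=open('h.py').read()
s=s.replace("np.array(c['rotation'])","R.from_euler('xyz',c['rotation']).as_matrix()")
open('h.py','w').write(s)
E
python3 - <<'E'
from h import *
np.set_printoptions(precision=4,suppress=True)
for n in('side','top'):
    im,d,P=snap(n,n+'0'); print(n,arm.get_calibration(n)); np.save(f'{n}0.npy',P)
    for t in('hook_caddy','plain_caddy','cleat_board','flask'):
        for f in(arm.search_frame,arm.landmark_of):
            print(n,t,f.__name__,[(w(n,x['point']),round(x['score'],2)) for x in f(t,n)])
a=cv2.imread('pics/side0.png');b=cv2.imread('pics/top0.png')
cv2.imwrite('pics/s0.png',cv2.resize(a,(800,600)));cv2.imwrite('pics/t0.png',cv2.resize(b,(800,600)))
E
```

```text
side {'mtx': array([[356.4721,   0.    , 253.9444],
       [  0.    , 356.4721, 190.7203],
       [  0.    ,   0.    ,   1.    ]]), 'origin': array([0.1827, 0.5121, 0.6601]), 'rotation': array([ 0.7794, -0.0151, -2.5486])}
side hook_caddy call [(array([ 0.5002, -0.3118,  0.0796]), 0.94), (array([ 0.3005, -0.1259,  0.0759]), 0.73)]
side hook_caddy call [(array([ 0.5252, -0.3194, -0.001 ]), 0.83), (array([ 0.2958, -0.1371, -0.004 ]), 0.57)]
side plain_caddy call [(array([ 0.4794, -0.0592,  0.062 ]), 0.96)]
side plain_caddy call [(array([ 0.4882, -0.0733,  0.0012]), 0.84)]
side cleat_board call [(array([0.4922, 0.279 , 0.0907]), 0.71)]
side cleat_board call [(array([0.5132, 0.2536, 0.0002]), 0.63)]
side flask call [(array([0.743 , 0.1011, 0.0527]), 0.81)]
side flask call [(array([0.7604, 0.0859, 0.0019]), 0.81)]
top {'mtx': array([[400.4126,   0.    , 257.0739],
       [  0.    , 400.4126, 197.1112],
       [  0.    ,   0.    ,   1.    ]]), 'origin': array([ 0.4145, -0.0208,  0.9879]), 'rotation': array([ 0.1104,  0.0345, -1.5704])}
top hook_caddy call [(array([ 0.5055, -0.31  ,  0.08  ]), 0.81), (array([ 0.3165, -0.1294,  0.0791]), 0.79)]
top hook_caddy call [(array([ 0.2991, -0.1384,  0.0048]), 0.87), (array([ 0.523 , -0.3136,  0.0016]), 0.76), (array([ 0.5188,  0.2557, -0.003 ]), 0.52)]
top plain_caddy call [(array([ 0.4898, -0.0732,  0.0298]), 0.71), (array([ 0.5029, -0.3109,  0.0816]), 0.53)]
top plain_caddy call [(array([ 0.4904, -0.0762,  0.0012]), 0.77)]
top cleat_board call [(array([0.487 , 0.2546, 0.0851]), 0.91)]
top cleat_board call [(array([ 0.513 ,  0.2555, -0.0011]), 0.9)]
top flask call [(array([0.7433, 0.0829, 0.0583]), 0.95), (array([ 0.503 , -0.3077,  0.0804]), 0.24)]
top flask call [(array([0.7561, 0.0903, 0.0033]), 0.82)]
```

View pics/s0.png

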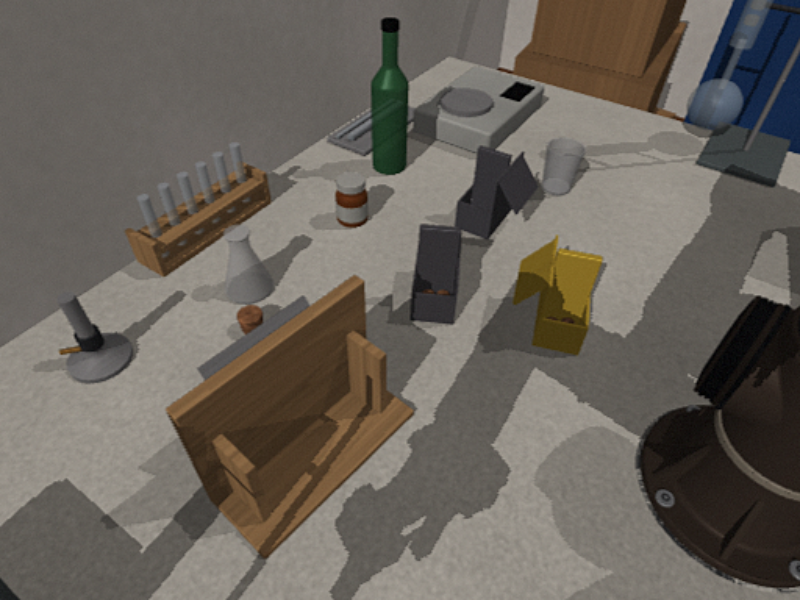

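View pics/t0.png

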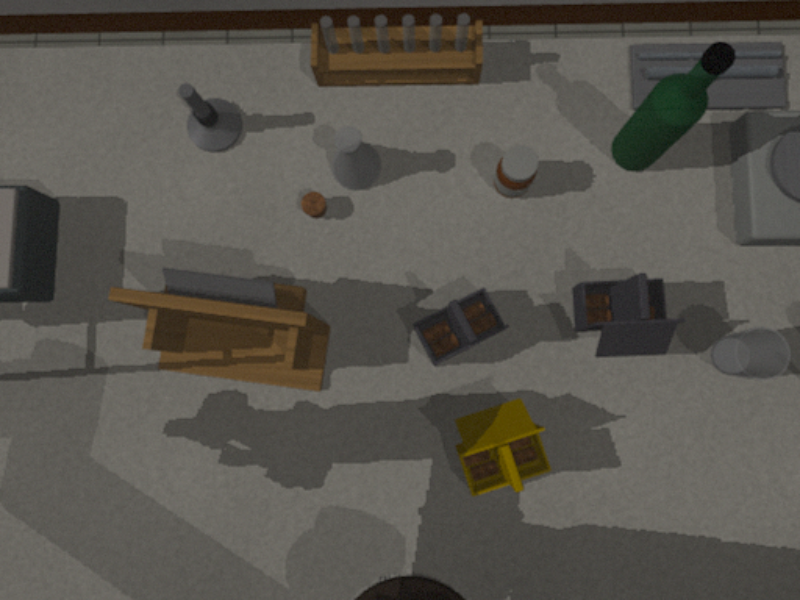

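Side view (800x600): board back with brackets at (290,430), cleat edge just beyond it at (255,335). The grey hook caddy is at (495,190), the plain caddy at (437,275), the yellow look-alike at (560,300) and the flask at (245,265). In the top view the hook caddy is at (625,315) with its strip on the robot side. The cleat is at (220,285), on the board's far side. So both have +x roughly along world −x. Next I'll fit exact poses with the point clouds.

```bash
cat > fit.py <<'E'
from h import *
from scipy.optimize import least_squares
def box(p,lo,hi):
    lo,hi=np.array(lo),np.array(hi); q=np.abs(p-(lo+hi)/2)-(hi-lo)/2
    return np.linalg.norm(np.maximum(q,0),axis=1)+np.minimum(q.max(1),0)
def slant(p,a,b,hw,off):   # plate 5 thick from a to b in xz, centre plane shifted by off along normal
    a,b=np.array(a),np.array(b); L=np.linalg.norm(b-a); e=(b-a)/L; n=np.array([-e[1],e[0]])
    d=p[:,[0,2]]-a
    return box(np.c_[d@e,p[:,1],d@n-off],[0,-hw,-.0025],[L,hw,.0025])
def caddy(p,off=0):
    return np.min([box(p,[-.031,-.006,.0],[.031,.006,.145]),box(p,[.031,-.06,0],[.035,.06,.125]),
      box(p,[-.035,-.06,0],[.035,.06,.06]), slant(p,[.035,.125],[.076,.069],.05,off)],axis=0)
def board(p,t,off=0):
    return np.min([box(p,[0,-.13,0],[t,.13,.2]),slant(p,[0,.138],[-.034,.182],.075,off)],axis=0)
def fit(pts,f,x0):
    def res(x):
        q=(pts-[x[0],x[1],0])@R.from_euler('z',x[2]).as_matrix()
        return f(q,*x[3:])
    s=least_squares(res,x0,loss='soft_l1',f_scale=.003); return s.x,np.median(np.abs(res(s.x)))
E
python3 - <<'E'
from fit import *
np.set_printoptions(precision=4,suppress=True)
def pts(n,c,r,zlo,zhi=.25):
    P=np.load(f'{n}0.npy').reshape(-1,3); m=(np.linalg.norm(P[:,:2]-c,axis=1)<r)&(P[:,2]>zlo)&(P[:,2]<zhi); return P[m]
for cams in(['top'],['side'],['top','side']):
    c=np.vstack([pts(n,[.515,-.315],.1,.068) for n in cams])
    b=np.vstack([pts(n,[.51,.255],.17,.142) for n in cams])
    print(cams,len(c),len(b))
    print(' caddy',*fit(c,caddy,[.52,-.317,np.pi,0.]))
    print(' board',*fit(b,board,[.513,.255,np.pi-.08,.015,0.]))
    print(' plain fin top',pts(cams[0],[.49,-.075],.1,.135).mean(0))
E
```

```text
['top'] 1590 2537
 caddy [ 0.5226 -0.3172  3.1793  0.0037] 0.0006619178381522728
 board [0.5134 0.2549 3.0082 0.0173 0.0011] 0.0007400624961822061
 plain fin top [ 0.4897 -0.0742  0.1451]
['side'] 1097 4849
 caddy [ 0.5228 -0.3171  3.1843  0.0017] 0.0008826990736142968
 board [ 0.5146  0.2546  3.0083  0.0168 -0.0027] 0.00047687954098950963
 plain fin top [ 0.4907 -0.0714  0.1424]
['top', 'side'] 2687 7386
 caddy [ 0.5228 -0.3171  3.1803  0.0029] 0.0009321606440032574
 board [0.5138 0.2548 3.0079 0.0161 0.0012] 0.0006301532805439072
 plain fin top [ 0.4897 -0.0742  0.1451]
```

Both cameras agree to about 1 mm:
- **Hook caddy:** (0.5228, −0.3172), yaw 3.180.
- **Board:** (0.5138, 0.2548), yaw 3.008. Home is therefore at world (0.591, 0.244, 0.078).

To grasp, the TCP goes to (0.523, −0.317, 0.095) with tool yaw +0.039. I'll move now.

Request:
{"name": "drive_tool", "arguments": {"targets": [[1,-1,0.4,0,0,0.23],[1,-1,0.4,0,0,0.23],[1,-1,0.4,0,0,0.23],[1,-1,0.4,0,0,0.23],[1,-1,0.4,0,0,0.23]], "claw": 1}}

```text
t: 1.58
eef_pos: [0.4945, 0.4064, 0.3074]
ee_rot: [-3.141, -0.0, -0.328]
force: [0.8, 0.5, 0.3]
width: 0.0874
```

Request:
{"name": "drive_tool", "arguments": {"targets": [[0.15,-1,0,0,0,0.23],[0.15,-1,0,0,0,0.23],[0.15,-1,0,0,0,0.23],[0.15,-1,0,0,0,0.23],[0.15,-1,0,0,0,0.23]]}}

```text
t: 2.2
eef_pos: [0.5235, 0.2065, 0.3068]
ee_rot: [-3.141, -0.0, -0.208]
force: [0.3, 0.1, 1.3]
width: 0.0876
```

Request:
{"name": "drive_tool", "arguments": {"targets": [[0,-1,0,0,0,0.23],[0,-1,0,0,0,0.23],[0,-1,0,0,0,0.23],[0,-1,0,0,0,0.23],[0,-1,0,0,0,0.23]]}}

```text
t: 2.82
eef_pos: [0.5233, 0.0066, 0.3069]
ee_rot: [-3.141, -0.001, -0.088]
force: [1.5, 0.6, 0.3]
width: 0.0873
```

Request:
{"name": "drive_tool", "arguments": {"targets": [[0,-1,0,0,0,0.23],[0,-1,0,0,0,0.23],[0,-1,0,0,0,0.23],[0,-1,0,0,0,0.23],[0,-1,0,0,0,0.23]]}}

```text
t: 3.45
eef_pos: [0.5233, -0.1935, 0.3068]
ee_rot: [3.142, -0.001, 0.033]
force: [0.3, 0.6, -0.0]
width: 0.0875
```

Request:
{"name": "drive_tool", "arguments": {"targets": [[0,-1,0,0,0,0.06],[0,-1,0,0,0,0],[0,-1,0,0,0,0],[0,-0.09,-0.5,0,0,0],[0,0,-1,0,0,0]]}}

```text
t: 4.08
eef_pos: [0.5242, -0.3171, 0.2473]
ee_rot: [3.14, -0.003, 0.037]
force: [-0.4, 0.9, -1.2]
width: 0.0879
```

Request:
{"name": "drive_tool", "arguments": {"targets": [[0,0,-1,0,0,0],[0,0,-1,0,0,0],[0,0,-1,0,0,0],[0,0,-0.5,0,0,0],[0,0,-0.3,0,0,0]]}}

```text
t: 4.7
eef_pos: [0.5231, -0.3157, 0.0934]
ee_rot: [-3.141, 0.001, 0.038]
force: [0.1, 0.7, 0.4]
width: 0.0874
```

Request:
{"name": "drive_tool", "arguments": {"targets": [[0,0,0,0,0,0],[0,0,0,0,0,0],[0,0,0,0,0,0],[0,0,0,0,0,0],[0,0,0,0,0,0]], "claw": 0, "newtons": 45}}

```text
t: 5.32
eef_pos: [0.5236, -0.3158, 0.0949]
ee_rot: [3.141, -0.001, 0.038]
force: [-0.6, 0.0, 0.2]
width: 0.043
```

Still closing; wait, then lift.

Request:
{"name": "drive_tool", "arguments": {"targets": [[0,0,0,0,0,0],[0,0,0,0,0,0],[0,0,0,0,0,0],[0,0,0,0,0,0],[0,0,0,0,0,0]]}}

```text
t: 5.95
eef_pos: [0.5235, -0.3158, 0.0945]
ee_rot: [3.142, 0.0, 0.038]
force: [0.2, -0.5, -1.5]
width: 0.012
```

Request:
{"name": "drive_tool", "arguments": {"targets": [[0,0,0,0,0,0],[0,0,0,0,0,0],[0,0,0.3,0,0,0],[0,0,0.6,0,0,0],[0,0,0.8,0,0,0]]}}

```text
t: 6.58
eef_pos: [0.5226, -0.3153, 0.1629]
ee_rot: [-3.141, 0.002, 0.038]
force: [0.5, 0.5, -3.6]
width: 0.0119
```

Request:
{"name": "drive_tool", "arguments": {"targets": [[0,0,1,0,0,0],[0,0,1,0,0,0],[0,0,1,0,0,0],[0,0,0.6,0,0,0],[0,0,0,0,0,0]]}}

```text
t: 7.2
eef_pos: [0.524, -0.3159, 0.3089]
ee_rot: [3.14, -0.004, 0.038]
force: [0.3, -0.2, -4.3]
width: 0.0117
```

The caddy is held (12 mm opening, about 4.3 N). I'll carry it to above the cleat.

Request:
{"name": "drive_tool", "arguments": {"targets": [[0.1,0.4,0.1,0,0,-0.1],[0.1,0.8,0.1,0,0,-0.1],[0.1,1,0.1,0,0,-0.1],[0.1,1,0,0,0,-0.11],[0.1,1,0,0,0,-0.11]]}}

```text
t: 7.82
eef_pos: [0.5426, -0.1463, 0.3168]
ee_rot: [-3.141, 0.003, -0.017]
force: [0.3, 1.3, -3.0]
width: 0.0122
```

Request:
{"name": "drive_tool", "arguments": {"targets": [[0.1,1,0,0,0,-0.11],[0.1,1,0,0,0,-0.11],[0.1,1,0,0,0,-0.11],[0.1,1,0,0,0,-0.11],[0.1,1,0,0,0,-0.11]]}}

```text
t: 8.45
eef_pos: [0.5625, 0.0535, 0.3168]
ee_rot: [3.141, 0.003, -0.074]
force: [0.1, -0.3, -3.8]
width: 0.0116
```

Request:
{"name": "drive_tool", "arguments": {"targets": [[0.1,1,0,0,0,-0.11],[0.1,1,0,0,0,-0.11],[0.1,1,0,0,0,-0.11],[0.1,0.8,0,0,0,-0.11],[0.1,0.6,0,0,0,-0.11]]}}

```text
t: 9.07
eef_pos: [0.5826, 0.2295, 0.3164]
ee_rot: [3.14, 0.003, -0.131]
force: [-0.2, -0.7, -3.4]
width: 0.0116
```

Request:
{"name": "drive_tool", "arguments": {"targets": [[0,0.4,0,0,0,-0.03],[0,0,0,0,0,0],[0,0,0,0,0,0]]}}

```text
t: 9.45
eef_pos: [0.5832, 0.2436, 0.3182]
ee_rot: [3.141, 0.001, -0.135]
force: [0.7, 0.5, -3.2]
width: 0.0117
```

Now lean it 15° towards the board, then look.

Request:
{"name": "drive_tool", "arguments": {"targets": [[0.01,0.01,0,-0.067,-0.495,0],[0.01,0.01,0,-0.067,-0.495,0],[0.01,0.01,0,-0.067,-0.495,0],[0.01,0.01,0,-0.067,-0.495,0],[0.01,0.01,0,-0.067,-0.495,0]]}}

```text
t: 10.07
eef_pos: [0.5853, 0.2451, 0.3188]
ee_rot: [-3.141, -0.263, -0.136]
force: [0.4, 0.0, -3.8]
width: 0.0119
```

Request:
{"name": "drive_tool", "arguments": {"targets": [[0,0,0,0,0,0],[0,0,0,0,0,0]]}}

```text
t: 10.32
eef_pos: [0.5855, 0.2458, 0.3189]
ee_rot: [-3.141, -0.261, -0.135]
force: [-0.3, -0.9, -4.0]
width: 0.0119
```

```bash
cat > look.py <<'E'
import sys
from fit import *
np.set_printoptions(precision=4,suppress=True)
tag=sys.argv[1]; B=np.array([.5138,.2548,0]); RB=R.from_euler('z',3.0079)
s=arm.get_state(); Rt=R.from_euler('xyz',s['ee_rot'])
print('t',s['t'],'tcp',s['eef_pos'],'in board',RB.inv().apply(s['eef_pos']-B))
z=RB.inv().apply(Rt.apply([0,0,-1])); print('tool lean deg',np.degrees(np.arctan2(z[0],z[2])),'side',np.degrees(z[1]))
ths=np.arctan2(z[0],z[2])
for n in('top','side'):
    im,d,P=snap(n,n+tag); cv2.imwrite(f'pics/{n}{tag}b.png',cv2.resize(im[:,:,::-1],(800,600)))
    m=arm.cut_out('hook_caddy',n)
    x0=np.r_[s['eef_pos']-Rt.apply([0,0,-.095]),0]
    O0=RB.inv().apply(s['eef_pos']+Rt.apply([0,0,.095])-B)
    best=None
    for k in m:
        p=P[k['pixels']&(d>0)]; 
        if len(p)<50: continue
        p=RB.inv().apply(p-B); p=p[np.linalg.norm(p-O0-[0,0,.06],axis=1)<.14]
        if len(p)<50: continue
        def f(x): return caddy(R.from_euler('zy',[x[4],x[3]]).inv().apply(p-x[:3]))
        def f2(x): return np.r_[f(x), .003*(np.array(x)-np.r_[O0,ths,0])]  # weak prior
        r=least_squares(f2,np.r_[O0,ths,0],loss='soft_l1',f_scale=.003)
        print(n,k['score'],len(p),'O',r.x[:3],'lean',np.degrees(r.x[3]),'yaw',np.degrees(r.x[4]),'med',np.median(abs(f(r.x))))
E
python3 look.py 1
```

```text
t 10.325 tcp [0.5855 0.2458 0.3189] in board [-0.0722 -0.0006  0.3189]
tool lean deg 14.939264948545464 side 0.0035777371483044565
top 0.86 1329 O [-0.0966 -0.0001  0.2279] lean 14.05795679081278 yaw -0.0765742240412247 med 0.0003974788325403927
side 0.85 4805 O [-0.0978 -0.0003  0.2262] lean 13.909549091435272 yaw 0.161314559712811 med 0.0006479170447940183
```

View pics/side1b.png

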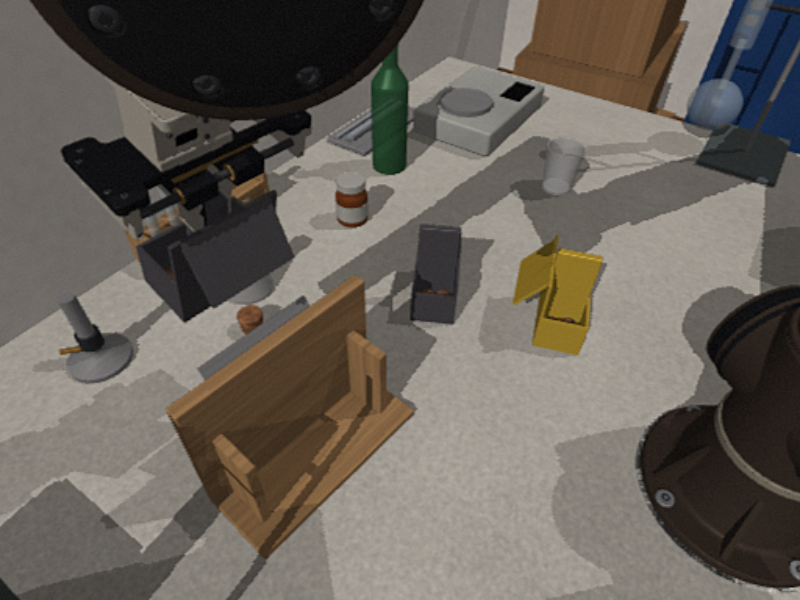

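The side view shows the tilted caddy at (215,260), above and in front of the cleat at (255,335), with the bystanders unmoved. The fit gives lean 14°, origin (−0.097, 0.000, 0.227) in the board frame, so it lines up. I'll lower it 113 mm.

Request:
{"name": "drive_tool", "arguments": {"targets": [[0,0,-0.3,0,0,0],[0,0,-0.5,0,0,0],[0,0,-0.5,0,0,0],[0,0,-0.4,0,0,0],[0,0,-0.3,0,0,0]]}}

```text
t: 11.15
eef_pos: [0.5854, 0.2461, 0.2373]
ee_rot: [3.141, -0.261, -0.134]
force: [-0.1, 0.9, -3.1]
width: 0.0115
```

Request:
{"name": "drive_tool", "arguments": {"targets": [[0,0,-0.2,0,0,0],[0,0,-0.2,0,0,0],[0,0,-0.2,0,0,0],[0,0,-0.2,0,0,0],[0,0,0,0,0,0]]}}

```text
t: 11.78
eef_pos: [0.5852, 0.2459, 0.2058]
ee_rot: [3.141, -0.261, -0.134]
force: [0.5, 0.5, -2.9]
width: 0.0121
```

```bash
python3 look.py 2
```

```text
t 11.775 tcp [0.5852 0.2459 0.2058] in board [-0.0719 -0.0007  0.2058]
tool lean deg 14.93744385838721 side -0.07119249301214303
top 0.93 1057 O [-0.0969  0.0002  0.1153] lean 14.63309534202799 yaw -0.11655743330860524 med 0.0005897801539038669
side 0.89 1133 O [-0.0937 -0.0003  0.1157] lean 14.501783455798268 yaw -0.7011348450331647 med 0.0005962794424902689
```

View pics/top2b.png

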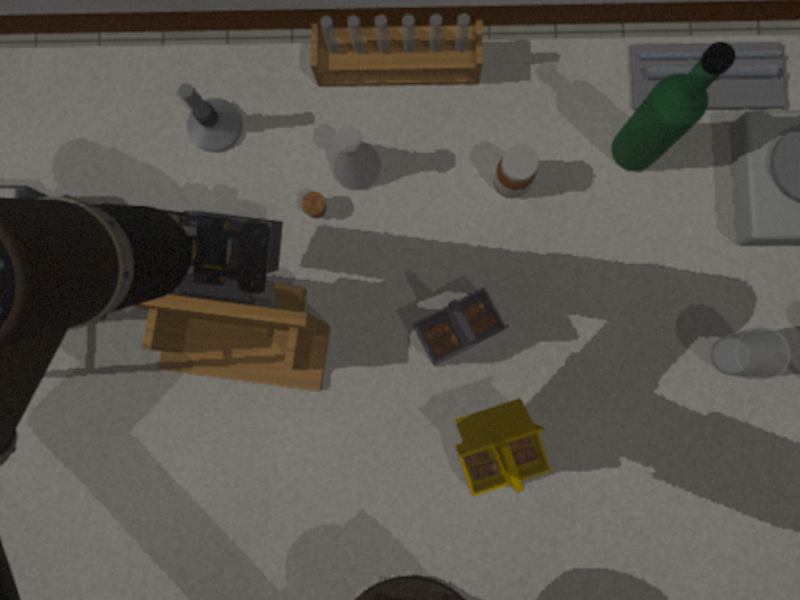

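The top view shows the gripper and caddy at (230,250), just in front of the board edge. There is no contact force, and the strip is in the groove with its edge at about x=−0.006, z=0.163. I'll swing it upright about the strip's edge.

Request:
{"name": "drive_tool", "arguments": {"targets": [[0.042,-0.005,-0.09,0.0645,0.479,0],[0.042,-0.005,-0.09,0.0645,0.479,0],[0.042,-0.005,-0.09,0.0645,0.479,0],[0.042,-0.005,-0.09,0.0645,0.479,0],[0.042,-0.005,-0.09,0.0645,0.479,0]]}}

```text
t: 12.6
eef_pos: [0.5943, 0.2456, 0.189]
ee_rot: [-3.141, -0.008, -0.134]
force: [0.0, 0.6, -4.0]
width: 0.0118
```

Request:
{"name": "drive_tool", "arguments": {"targets": [[0,0,0,0,0,0],[0,0,0,0,0,0]]}}

```text
t: 12.85
eef_pos: [0.594, 0.2452, 0.1887]
ee_rot: [3.141, -0.009, -0.135]
force: [0.3, -0.9, -3.9]
width: 0.0115
```

```bash
python3 look.py 3
```

```text
t 12.85 tcp [0.594  0.2452 0.1887] in board [-0.0807 -0.0012  0.1887]
tool lean deg 0.5435951744038178 side -0.011208531078646743
side 0.88 2502 O [-0.0823 -0.0009  0.0936] lean -0.3974842943163449 yaw 0.5844563025303368 med 0.0006991010486573106
```

Request:
{"name": "drive_tool", "arguments": {"targets": [[0,0,-0.1,0,0,0],[0,0,-0.1,0,0,0],[-0.04,0,-0.08,0,0,0],[-0.03,0,-0.05,0,0,0],[0,0,0,0,0,0]]}}

```text
t: 13.68
eef_pos: [0.591, 0.2452, 0.1752]
ee_rot: [3.141, -0.008, -0.135]
force: [0.5, -1.2, -4.3]
width: 0.0118
```

Request:
{"name": "drive_tool", "arguments": {"targets": [[0,0,-0.04,0,0,0],[0,0,-0.03,0,0,0],[0,0,0,0,0,0]]}}

```text
t: 14.05
eef_pos: [0.591, 0.2453, 0.1726]
ee_rot: [3.141, -0.008, -0.134]
force: [-0.4, -0.9, -3.1]
width: 0.0119
```

```bash
python3 look.py 4
```

```text
t 14.05 tcp [0.591  0.2453 0.1726] in board [-0.0778 -0.0009  0.1726]
tool lean deg 0.477663460690141 side -0.008756856347748324
top 0.79 1522 O [-0.0754 -0.      0.0766] lean -1.8094276256686264 yaw -0.21539374213076837 med 0.0007303383154737436
side 0.67 1888 O [-0.0788 -0.0007  0.0786] lean 0.09320339567621025 yaw 2.905828705849121 med 0.00111783201077771
```

It is at home (origin about −0.078, 0, 0.078). Releasing and withdrawing upward.

Request:
{"name": "drive_tool", "arguments": {"targets": [[0,0,0,0,0,0],[0,0,0,0,0,0],[0,0,0,0,0,0],[0,0,0,0,0,0],[0,0,0,0,0,0]], "claw": 0.6}}

```text
t: 14.88
eef_pos: [0.5912, 0.2452, 0.1726]
ee_rot: [3.141, -0.009, -0.135]
force: [1.2, 0.4, 0.3]
width: 0.0514
```

Request:
{"name": "drive_tool", "arguments": {"targets": [[0,0,0,0,0,0],[0,0,0,0,0,0],[0,0,0.3,0,0,0],[0,0,0.6,0,0,0],[0,0,1,0,0,0]]}}

```text
t: 15.5
eef_pos: [0.5905, 0.2449, 0.2489]
ee_rot: [3.14, -0.007, -0.135]
force: [0.6, 0.2, -0.1]
width: 0.0525
```

Request:
{"name": "drive_tool", "arguments": {"targets": [[0,0,1,0,0,0],[0,0,1,0,0,0],[0,0.8,0.5,0,0,0],[0,1,0,0,0,0],[0,1,0,0,0,0]]}}

```text
t: 16.12
eef_pos: [0.5911, 0.3582, 0.3503]
ee_rot: [-3.14, -0.01, -0.135]
force: [0.6, -0.1, -0.7]
width: 0.0529
```

Request:
{"name": "drive_tool", "arguments": {"targets": [[0,1,0,0,0,0],[-0.5,1,0,0,0,0],[-0.5,0.8,0,0,0,0],[0,0,0,0,0,0],[0,0,0,0,0,0]]}}

```text
t: 16.75
eef_pos: [0.5511, 0.4691, 0.3492]
ee_rot: [-3.141, -0.009, -0.134]
force: [0.0, -0.1, 0.2]
width: 0.0525
```

```bash
sed -e "s/^    O0=.*/    O0=np.array([-.078,0,.078])/" -e "s/^ths=.*/ths=0./" look.py > look2.py; python3 look2.py 5; python3 - <<'E'
from h import *
for n in('top','side'):
    arm.grab_frame(n)
    for t in('plain_caddy','flask'): print(n,t,[(w(n,x['point']).round(3),round(x['score'],2)) for x in arm.landmark_of(t,n)])
E
```

```text
t 16.75 tcp [0.5511 0.4691 0.3492] in board [-0.0084 -0.2174  0.3492]
tool lean deg 0.5127128900542637 side 0.007446850749540076
top 0.79 2902 O [-0.0714  0.      0.0804] lean -2.7556163211469333 yaw -0.3813694324121222 med 0.0009540274031890932
side 0.72 2277 O [-0.0752 -0.0004  0.0792] lean -0.9822127826758966 yaw -0.12237396569565016 med 0.0006207239693173036
top plain_caddy [(array([ 0.492, -0.077,  0.003]), 0.6), (array([ 0.514,  0.255, -0.002]), 0.28)]
top flask [(array([0.756, 0.089, 0.004]), 0.62)]
side plain_caddy [(array([ 0.49 , -0.075, -0.001]), 0.8)]
side flask [(array([0.755, 0.086, 0.001]), 0.78)]
```

View pics/side5b.png

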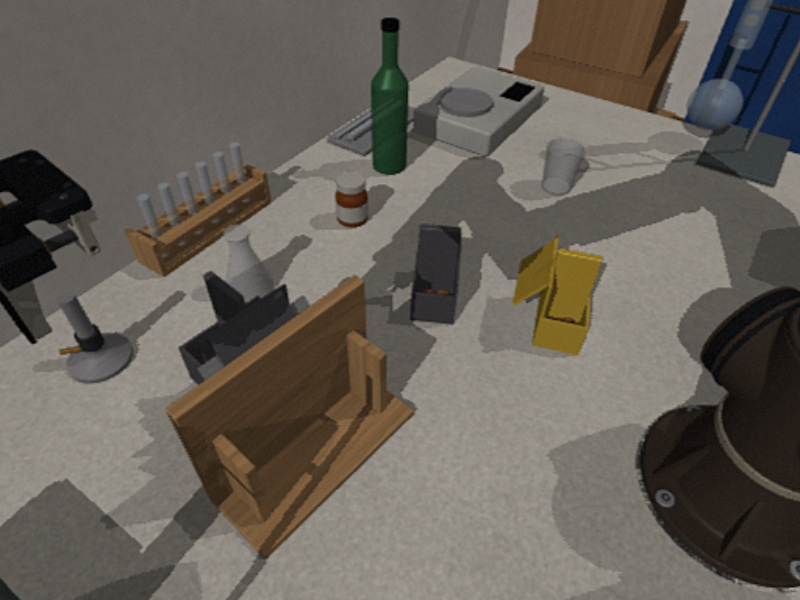

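The side view shows the caddy hanging behind the board at (235,325), level, with the bystanders in place. The top fit (x −0.071) may be polluted by cleat pixels, so I'll check with the fin alone.

```bash
python3 - <<'E'
from fit import *
np.set_printoptions(precision=4,suppress=True)
B=np.array([.5138,.2548,0]); RB=R.from_euler('z',3.0079)
for n in('top','side'):
    im,d,P=snap(n,n+'6'); p=RB.inv().apply(P.reshape(-1,3)-B)
    q=p[(abs(p[:,1])<.02)&(p[:,0]>-.13)&(p[:,0]<-.045)&(p[:,2]>.17)&(p[:,2]<.25)]
    t=q[q[:,2]>.216]
    print(n,len(q),len(t),'fin top x range',np.percentile(t[:,0],[3,97]),'y',t[:,1].mean(),'z med',np.median(t[:,2]))
    pl=np.polyfit(t[:,0],t[:,2],1); print(' top-edge slope deg',np.degrees(np.arctan(pl[0])))
    r=p[(abs(p[:,1])<.055)&(p[:,0]>-.14)&(p[:,0]<-.095)&(p[:,2]>.128)&(p[:,2]<.15)]
    print(' front rim x',np.percentile(r[:,0],[3,50]),'z',np.median(r[:,2])) if len(r) else 0
print(arm.get_state()['t'])
E
```

```text
top 476 221 fin top x range [-0.1065 -0.0481] y 0.001041609181708415 z med 0.22305963262238235
 top-edge slope deg -0.07703452018891535
 front rim x [-0.1128 -0.1097] z 0.138209510556954
side 506 213 fin top x range [-0.1067 -0.0486] y -0.0018946144713678382 z med 0.22276668174382128
 top-edge slope deg -1.167427714544627
 front rim x [-0.1146 -0.1116] z 0.13757706459915056
17.35
```

The fin's centre is at x≈−0.0775 and its top at z=0.223, so the origin is at z=0.078. It is upright within about 1° and at home. Handing in.

```bash
python3 -c "
from station import arm
print(arm.job_done())"
```

```text
the job is handed in; nothing more can be done
None
```

The hook caddy is hanging on the cleat and the job is handed in, at about 17.4 s of the 48 s. I carried it over with a lean of about 14–15°, lowered the strip behind the cleat without contact, swung it upright, set it down and released it.

**Last checks before handing in:**
- **Position:** the fin-only check puts the caddy's origin at about x −0.078, y 0.000 and z 0.078 in the board frame, which is home.
- **Angle:** it is upright within about 1° and parallel to the board within about 0.5°.
- **Bystanders:** the plain caddy and the flask are within a few mm of where they started.
- **Robot:** the gripper is clear of everything and the wrist force is near zero.

**One disagreement:** the whole-caddy fits read x −0.071 with a lean of −2.8° (top camera) and x −0.075 with −1.0° (side camera). These are still within tolerance. I put the difference down to cleat pixels getting into the fit, because the fin and front rim agreed with home in both cameras.

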